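# Wake the code reader and hold the vial rack over its glass

### The job

First press the treadle at the end of the bench code reader right down to its stop with the gripper and let it spring back up. Then pick up the vial rack, carry it above the row of three small bottles without disturbing them, and hold it level over the reader's glass window, centred and lined up lengthwise with it, about 15 mm above the glass. The rack must never touch the reader, and the program finishes while the gripper still holds the rack there, motionless.

Things in the scene. Friction and masses are not known exactly. Their poses are not given: they have to be found in the camera images.
- reader: bench code reader, fixed to the worktop: a light grey box with a white top, 100 (x) x 140 (y) x 45 mm high, with a pale glass window with a dark frame in its top and a steel treadle with a ribbed black rubber pad at its right-hand end (its -y end, as seen from the robot). It stands either to the left or the right of the row of bottles. Origin: centre of the housing's underside, on the worktop; x points away from the robot, y along the long side away from the treadle, z up.
- glass (a point): centre of the reader's glass window, on the flat top of the housing 45 mm above the worktop; axes as the reader's. The window is 66 (x) x 110 (y) mm, so the rack is as wide as the window and juts out evenly past both ends of the reader, one of them above the treadle.
- pedal (a joint): angle of the treadle, rad: 0 at rest (sprung up, sloping up 0.32 rad away from the housing), 0.25 at its stop. A 74 mm long, 70 mm wide plate hinged at the edge next to the housing, on a line parallel to the reader's x, 78 mm from the reader's origin towards -y and 18 mm above the worktop. It takes about 6 N at the middle of the pad to reach the stop, and springs back by itself.
- pedal_pad (a point): top of the treadle's rubber pad (62 mm wide, 50 mm long), near its middle, 55 mm from the hinge: the place to press straight down. About 41 mm above the worktop at rest, about 28 mm at the stop.
- rack: blue vial rack full of small capped vials, loose, about 0.22 kg (varies), 62 (x) x 175 (y) x 39 mm high. Origin: centre of its underside; y along its length, z up. Its base plate (0 to 6 mm high) and upper plate (20 to 24 mm high) are 62 mm wide; the vials stand well inside these edges and stick up to 39 mm. Grip it across its 62 mm width at mid-length, with the fingers down at both sides of the plates. Either way round is right over the glass.
- bottle_100_a: one of the three small bottles in the row: clear, blue cap, 56 mm diameter, 108 mm high, loose. Origin: centre of its underside.
- bottle_100_b: another bottle of the row: clear, grey cap, 56 mm diameter, 108 mm high, loose. Origin: centre of its underside.
- bottle_amber: third bottle of the row: brown with a black cap, 60 mm diameter, 122 mm high, loose. Origin: centre of its underside. The row runs straight away from the robot, between the rack and the reader; the order of the bottles varies.

How it is judged:
On the way, in this order (a step that is already met when the one before it is completed fails the run):
1. the treadle is pressed down to its stop (over 0.22 rad) while the rack still stands where it was (moved less than 20 mm) (value of joint pedal above 0.22 rad and distance of rack from where it was at the start of the episode below 0.02 m), for 0.1 s.
2. the treadle has sprung back up (below 0.06 rad) (value of joint pedal below 0.06 rad), for 0.1 s.
3. the rack passes above the row of bottles: its underside over 108 mm high, its centre within 100 mm, seen from above, of one of the bottles (height (world z) of rack above 0.108 m and (horizontal distance between rack and bottle_100_a below 0.1 m or horizontal distance between rack and bottle_100_b below 0.1 m or horizontal distance between rack and bottle_amber below 0.1 m)), for 0.05 s.
At the end, for the whole second after the job is handed in: Gripper holds the rack still, clear of the reader: underside 5 to 30 mm above the glass, centre within 12 mm across and 15 mm along the window, parallel within 0.14 rad (either way round), level within 0.1 rad; treadle up (below 0.06 rad); the three bottles upright, moved under 20 mm (x of rack in the frame of glass between -0.012 and 0.012 m and y of rack in the frame of glass between -0.015 and 0.015 m and z of rack in the frame of glass between 0.005 and 0.03 m and angle between the y axis of rack and the y axis of reader, either way round below 0.14 rad and angle between rack's own z axis and vertical below 0.1 rad and contact force between the fingers and rack above 1 N and contact force between rack and reader below 0.1 N and linear speed of rack below 0.02 m/s and angular speed of rack below 0.1 rad/s and value of joint pedal below 0.06 rad and distance of each of bottle_100_a, bottle_100_b, bottle_amber from where it was at the start of the episode below 0.02 m and angle between each of bottle_100_a, bottle_100_b, bottle_amber's own z axis and vertical below 0.15 rad); the arm keeps its last pose, push and grip.
It fails at once if the rack touches the reader or its treadle (over 0.5 N) (contact force between rack and reader above 0.5 N).
It fails at once if a bottle of the row is shoved more than 20 mm or tipped over 0.3 rad (distance of any of bottle_100_a, bottle_100_b, bottle_amber from where it was at the start of the episode above 0.02 m or angle between any of bottle_100_a, bottle_100_b, bottle_amber's own z axis and vertical above 0.3 rad).
It also fails if it takes over 64 s, if anything falls off the work surface, if the arm or the gripper's body presses on something with over 40 N, if the wrist force passes 120 N, or if a joint passes its speed limit or range.

### The arm

A 7-joint arm with a two-finger parallel gripper is mounted at the origin on a cart in front of the work surface, level with it; the furniture and walls round the work are solid. World frame = base frame: x ahead of the robot, y to its left, z up, the work surface at z = 0. Lengths are in m, angles in rad, forces in N, time in s.
With the tool pointing down it reaches from about 0.4 to 0.85 m from the base axis. Payload 10.4 kg.
Tool frame: the origin (TCP) lies at the very end of the fingers, on their centre line; the grasp point (between the pads) lies 19 mm behind it (manip.grip_depth is the distance from the TCP to the grasp point, in m); z points along the fingers, y is the direction in which the jaws open and shut (so a half turn about z gives the same grasp; the last joint's range is limited). The gripper opens to 85 mm and grips with 20 to 120 N. Pads are 22 mm wide; open, the fingers measure 114 mm over their backs; the gripper's body (76 mm by 85 mm) begins 54 mm behind the grasp point. The pads swing forward as they close: fully open they stand 13 mm farther back than shut.
Start: joints at [-1.357, 0.332, -0.065, 1.46, 0.022, 1.35, -0.088], TCP at [0.147, 0.608, 0.204] pointing down, gripper open.
Joint ranges: [-2.6, 2.6], [-0.5, 2.12], [-1.47, 1.34], [0.16, 2.42], [-1.27, 4.41], [0.06, 2.06], [-2.6, 2.6]. Speed limits (rad/s): [2.22, 2.22, 2.79, 2.79, 3.14, 3.14, 3.14].

### API

Orientations are given as a unit quaternion [x, y, z, w].
In Python, from workcell import manip gives the robot as it stands.
- The arm moves only by the tool step_arm, never from a script. Its argument "motion" is a list of rows, each a list of 6 numbers: the shift along the tool's x, y, z in mm, then the turn, a rotation vector about the tool's x, y, z in degrees. A call has 1 to 20 rows; each row shifts and turns the pose as measured when the row begins, along the tool's axes as they then stand; what a row does not reach is not made up. A row lasts 1/8 s, in which the tool goes at most 62.5 mm and 10.7 degrees, less where a joint would pass 70% of its speed; a pose out of reach is approached as far as the arm can. A call with a gripper value outside its range is refused whole. "jaw" is the finger opening in mm, from 0 to 85.4, set as the call begins (left out, the last holds). The fingers move at their own pace and stop on an object; "force" is the grip in N (left out, the last holds). Time passes only in rows, so rows that do not move let the fingers close. It gives the time, the measured TCP pose, the force and the opening at its end, in the units of the state.
- manip.get_obs(): the state, without advancing time (a new reading comes with each control period).
- manip.camera(name): name is "scene" or "top" or "wrist"; returns the picture (384x512x3 uint8, blue, green, red); there is no depth.
- manip.camera_info(name): a dict with "camera_matrix" (3x3 intrinsics, pixels), "R" (3x3) and "t" (3): a world point X has camera coordinates R X + t. Camera axes: x right, y down, z forward; pixel columns grow to the right and rows downward; lengths in m; the calibration is good to about 2 mm. A picture is of the moment at which its call begins: read the wrist's pose just before it. camera_info takes no time and is no camera call; for the wrist camera it gives the pose at the moment of the call.
- manip.hand_in(): hands the job in, once; it reports no verdict.
The state is a dict: "clock": time; "joint_pos": joint angles; "joint_velocities": joint speeds; "tau": joint torques, N m; "position": TCP position; "ee_rot": TCP orientation; "ft_force": force on the tool from outside, world axes, zero at the start; "torque": the same for the moment, N m; "grip_width": opening from 0.0 (shut) to 1.0 (fully open).
Only numpy, scipy, OpenCV 4.12 (cv2) and the standard library are available. Lean on these libraries where they do the work, as an engineer would, in place of code of your own. Each camera call takes 0.05 s, during which the arm holds its last target.

## Working session

There is one attempt and no reset: what is moved stays moved. The work goes in short steps, Python scripts to look and compute and a tool call to move; the robot and the scene stay as the last step left them, time stands still between calls to the robot, and variables do not carry over. Pictures are saved under pics/ and viewed, and the job is handed in when it is done.

Besides the shell and the picture viewer there is one more tool, called as name(argument=value, ...), one argument or row to a line, values as JSON. step_arm: Moves the arm, as the interface text tells. Its arguments: {"type":"object","properties":{"motion":{"type":"array"},"jaw":{"type":"number"},"force":{"type":"number"}},"required":["motion"]}

```bash
mkdir -p pics
python3 - <<'E'
from workcell import manip
import cv2
o=manip.get_obs()
print({k:(v if not hasattr(v,'__len__') else [round(float(x),4) for x in v]) for k,v in o.items()})
for n in ["scene","top"]:
    im=manip.camera(n); cv2.imwrite(f"pics/{n}0.png",im)
    print(n,manip.camera_info(n))
E
```

```text
{'clock': 0.0, 'joint_pos': [-1.3566, 0.3329, -0.0647, 1.4609, 0.0216, 1.3499, -0.0885], 'joint_velocities': [0.0005, -0.0027, 0.0003, 0.0012, 0.0003, 0.0013, 0.0005], 'tau': [-0.0012, -62.5452, 0.0481, -39.1605, 0.0161, 0.0101, 0.0], 'position': [0.1465, 0.6072, 0.2034], 'ee_rot': [0.1181, 0.993, -0.0007, -0.0], 'ft_force': [-0.7449, 0.7938, 0.5706], 'torque': [-0.0307, 0.0038, 0.026], 'grip_width': 1.0009318799289078}
scene {'camera_matrix': array([[431.78805335,   0.        , 259.26591301],
       [  0.        , 431.78805335, 193.7406006 ],
       [  0.        ,   0.        ,   1.        ]]), 'R': array([[ 0.70452295, -0.70924977,  0.02474219],
       [-0.27204733, -0.3021063 , -0.91363123],
       [ 0.65546751,  0.63694313, -0.40579033]]), 't': array([-0.37774387,  0.18457964,  1.20178833])}
top {'camera_matrix': array([[464.47481028,   0.        , 256.38717314],
       [  0.        , 464.47481028, 199.88714602],
       [  0.        ,   0.        ,   1.        ]]), 'R': array([[ 0.04790601, -0.99884871, -0.00250198],
       [-0.95694107, -0.04517781, -0.2867451 ],
       [ 0.28630194,  0.01613106, -0.95800365]]), 't': array([-0.05424681,  0.47797085,  1.44926852])}
```

```bash
ls .
```

```text
pics
```

View pics/scene0.png

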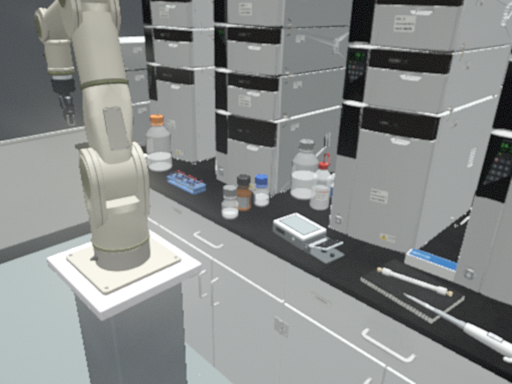

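View pics/top0.png

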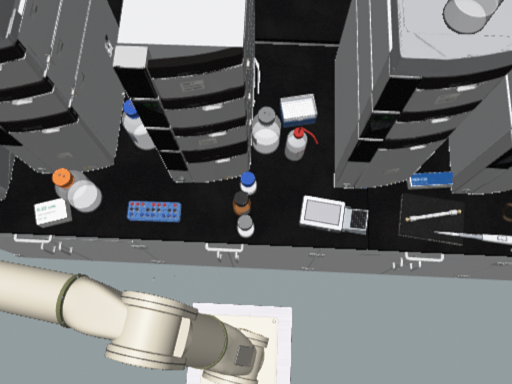

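The reader is right of the row at about (335,213) in the top view and the rack is on the left at (154,211). The three bottles are at x≈245. I'll enlarge these areas.

Run:
```python
import cv2
im=cv2.imread('pics/top0.png')
cv2.imwrite('pics/c1.png',cv2.resize(im[185:240,285:385],None,fx=8,fy=8,interpolation=cv2.INTER_CUBIC))
cv2.imwrite('pics/c2.png',cv2.resize(im[190:235,115:195],None,fx=9,fy=9,interpolation=cv2.INTER_CUBIC))
cv2.imwrite('pics/c3.png',cv2.resize(im[165:245,220:275],None,fx=7,fy=7,interpolation=cv2.INTER_CUBIC))
```

```text
(no output)
```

View pics/c1.png

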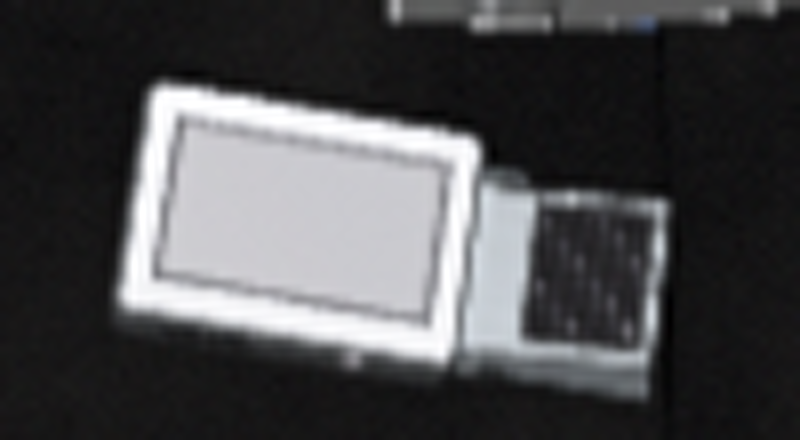

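View pics/c2.png

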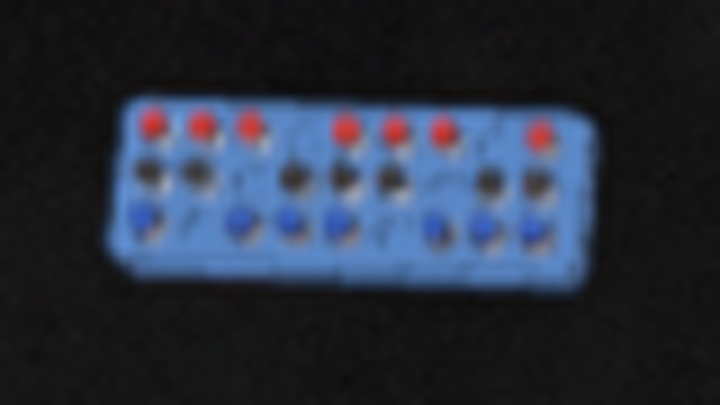

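View pics/c3.png

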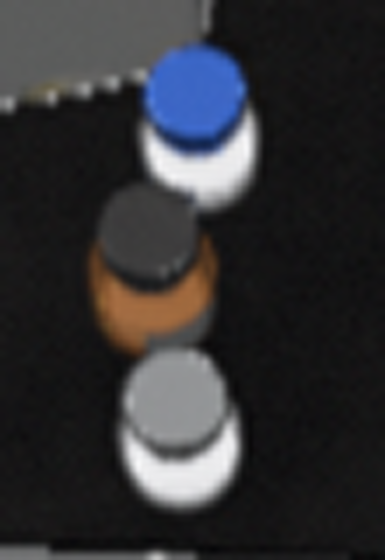

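```bash
cat > h.py <<'E'
import numpy as np
from workcell import manip
def back(name,uv,z,info=None):
    i=info or manip.camera_info(name);K,R,t=i['camera_matrix'],i['R'],i['t']
    d=R.T@np.linalg.solve(K,[uv[0],uv[1],1.]);c=-R.T@t
    return c+d*(z-c[2])/d[2]
def proj(name,X,info=None):
    i=info or manip.camera_info(name);p=i['camera_matrix']@(i['R']@np.asarray(X)+i['t']);return p[:2]/p[2]
def crop(p,s,o): return [(p[0]+.5)/s-.5+o[0],(p[1]+.5)/s-.5+o[1]]
E
python3 - <<'E'
from h import *
np.set_printoptions(precision=4,suppress=True)
C=np.array([back('top',crop(p,8,(285,185)),.045) for p in [(152,85),(480,138),(452,362),(120,308)]])
print('housing',C,C.mean(0)); 
print(np.linalg.norm(C[0]-C[1]),np.linalg.norm(C[1]-C[2]))
W=np.array([back('top',crop(p,8,(285,185)),.045) for p in [(182,117),(450,160),(430,325),(155,275)]])
print('win',W.mean(0))
ya=(C[0]-C[1]+C[3]-C[2]);print('yaw of y axis',np.degrees(np.arctan2(-ya[0],ya[1])))
ya/=np.linalg.norm(ya)
P=np.array([back('top',crop(p,8,(285,185)),.041) for p in [(535,203),(655,215),(642,348),(522,340)]]);print('pad',P.mean(0))
print('pad from geom', W.mean(0)-ya*(.078+.055*np.cos(.32)))
r=np.array([back('top',crop(p,9,(115,190)),.024) for p in [(123,97),(597,112),(583,275),(108,260)]])
print('rack',r,r.mean(0),np.linalg.norm(r[0]-r[1]),np.linalg.norm(r[1]-r[2]))
# vials: columns corner caps
v=np.array([back('top',crop(p,9,(115,190)),.039) for p in [(153,124),(540,137),(536,232),(145,218)]])
print('vials',v.mean(0)); 
for a in (r,v):
  y=a[0]-a[1]+a[3]-a[2];print('yaw',np.degrees(np.arctan2(-y[0],y[1])))
for n,p,z in [('blue',(195,92),.108),('amber',(148,228),.122),('grey',(175,398),.108)]:
  print(n,back('top',crop(p,7,(220,165)),z))
i=manip.camera_info('wrist');print(i)
E
```

```text
housing [[ 0.5112 -0.1875  0.045 ]
 [ 0.4946 -0.3239  0.045 ]
 [ 0.3987 -0.3119  0.045 ]
 [ 0.4149 -0.1762  0.045 ]] [ 0.4549 -0.2498  0.045 ]
0.1374186332097342 0.09665433623750178
win [ 0.4564 -0.2512  0.045 ]
yaw of y axis -6.889113740200921
pad [ 0.4386 -0.3688  0.041 ]
pad from geom [ 0.4408 -0.3805  0.045 ]
rack [[0.4718 0.4014 0.024 ]
 [0.4743 0.2232 0.024 ]
 [0.4114 0.2224 0.024 ]
 [0.4087 0.3989 0.024 ]] [0.4415 0.3115 0.024 ] 0.17822469102980373 0.06294481589306337
vials [0.4404 0.3115 0.039 ]
yaw 0.8337980638289114
yaw 0.6503635317922845
blue [0.542  0.0004 0.108 ]
amber [0.4712 0.0176 0.122 ]
grey [0.3963 0.0016 0.108 ]
{'camera_matrix': array([[289.6386,   0.    , 254.4209],
       [  0.    , 289.6386, 190.6139],
       [  0.    ,   0.    ,   1.    ]]), 'R': array([[ 0.2334,  0.9724, -0.0015],
       [ 0.9282, -0.2224,  0.2984],
       [ 0.2899, -0.071 , -0.9544]]), 't': array([-0.6245, -0.0388,  0.3796])}
```

step_arm(
  motion=[
    [0,0,-15,0,0,10],
    [0,0,-15,0,0,10],
    [0,0,-10,0,0,10],
    [0,0,0,0,0,10],
    [0,0,0,0,0,10],
    [0,0,0,0,0,10],
    [0,0,0,0,0,10],
    [0,0,0,0,0,6],
  ],
  jaw=0,
  force=40,
)

```text
clock: 1.1
position: [0.1462, 0.6053, 0.2407]
ee_rot: [0.72, 0.694, -0.004, 0.003]
ft_force: [0.4, -0.1, 0.4]
grip_width: -0.003
```

```bash
cat >> h.py <<'E'
from scipy.spatial.transform import Rotation as Ro
def to(target,yaw):
    """remaining shift in tool axes (mm) and turn (deg) to reach target with tool y at azimuth yaw deg, pointing down"""
    o=manip.get_obs();R=Ro.from_quat(o['ee_rot']);a=np.radians(yaw)
    y=np.array([np.cos(a),np.sin(a),0]);z=np.array([0,0,-1.]);T=Ro.from_matrix(np.c_[np.cross(y,z),y,z])
    print('t',round(o['clock'],2),'pos',np.round(o['position'],4),'F',np.round(o['ft_force'],1),'grip',round(o['grip_width'],3))
    print('toolaxes x,y',np.round(R.as_matrix()[:,:2].T,3).tolist())
    print('shift mm',np.round(R.inv().apply(np.array(target)-o['position'])*1000,1),'turn deg',np.round((R.inv()*T).as_rotvec(degrees=True),2))
    return o
E
python3 - <<'E'
from h import *
to([.44,-.38,.24],-7)
print(back('top',(190,182),0),back('top',(245,172),0),back('top',(345,188),0))
E
```

```text
t 1.1 pos [0.1462 0.6053 0.2407] F [ 0.4 -0.1  0.4] grip -0.003
toolaxes x,y [[0.036, 0.999, -0.009], [0.999, -0.036, -0.001]]
shift mm [-974.1  328.7    8.8] turn deg [-0.06  0.51  4.96]
[0.55474671 0.20287429 0.        ] [0.60053476 0.01429031 0.        ] [ 0.55812792 -0.33384397  0.        ]
```

step_arm(
  motion=[
    [-26,29,0,0,0,0],
    [-26,29,0,0,0,0],
    [-26,29,0,0,0,0],
    [-26,29,0,0,0,0],
    [-26,29,0,0,0,0],
    [-26,29,0,0,0,0],
    [-26,29,0,0,0,0],
    [-26,29,0,0,0,0],
    [-26,29,0,0,0,0],
    [-26,29,0,0,0,0],
  ],
)

```text
clock: 2.35
position: [0.431, 0.3269, 0.2386]
ee_rot: [0.718, 0.696, -0.007, 0.003]
ft_force: [-0.8, 0.8, 0.3]
grip_width: 0.001
```

Run:
```python
from h import *
import cv2
to([.44,-.38,.24],-7)
cv2.imwrite('pics/w1.png',manip.camera('wrist'))
np.save('w1.npy',manip.camera_info('wrist'),allow_pickle=True)
```

```text
t 2.35 pos [0.431  0.3269 0.2386] F [-0.8  0.8  0.3] grip 0.001
toolaxes x,y [[0.031, 0.999, -0.015], [1.0, -0.031, -0.005]]
shift mm [-706.3   30.7    8.9] turn deg [-0.26  0.87  5.24]
```

View pics/w1.png

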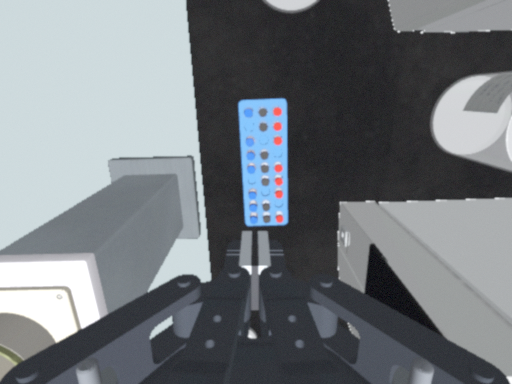

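The wrist view shows the rack centred near (264,162), with its length running up the image. The instrument housing is at lower right, clear of the path. I'll carry on to the treadle.

step_arm(
  motion=[
    [-45,2,0,0,0,0],
    [-55,2,0,0,0,0],
    [-55,2,0,0,0,0],
    [-55,2,0,0,0,0],
    [-55,2,0,0,0,0],
    [-55,2,0,0,0,0],
    [-55,2,0,0,0,0],
    [-55,2,0,0,0,0],
    [-55,2,0,0,0,0],
    [-55,2,0,0,0,0],
    [-55,2,0,0,0,0],
    [-55,2,0,0,0,0],
    [-45,2,0,0,0,0],
  ],
)

```text
clock: 4.03
position: [0.4347, -0.3912, 0.2486]
ee_rot: [0.717, 0.697, -0.006, 0.005]
ft_force: [0.7, 0.2, 2.4]
grip_width: -0.001
```

Run:
```python
from h import *
import cv2
to([.44,-.38,.1],-7)
cv2.imwrite('pics/w2.png',manip.camera('wrist'))
i=manip.camera_info('wrist');i={k:np.array(v) for k,v in i.items()};np.save('w2.npy',i,allow_pickle=True)
```

```text
t 4.03 pos [ 0.4347 -0.3912  0.2486] F [0.7 0.2 2.4] grip -0.001
toolaxes x,y [[0.029, 0.999, -0.015], [1.0, -0.029, -0.001]]
shift mm [ 13.6   5.1 148.4] turn deg [-0.    0.86  5.35]
```

View pics/w2.png

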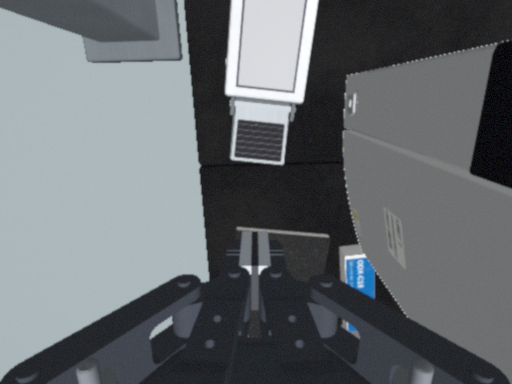

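Run:
```python
from h import *
i=np.load('w2.npy',allow_pickle=True).item()
P=np.array([back('wrist',p,.041,i) for p in [(240,121),(285,124),(282,163),(235,159)]]);print(P.mean(0),P)
print('housing near corners',[back('wrist',p,.045,i) for p in [(226,95),(300,103)]])
print('tcp proj',proj('wrist',[.4347,-.3912,.2486],i))
```

```text
[ 0.43847036 -0.3771025   0.041     ] [[ 0.41336365 -0.34950575  0.041     ]
 [ 0.47017085 -0.35523891  0.041     ]
 [ 0.46608145 -0.40561151  0.041     ]
 [ 0.40426548 -0.39805382  0.041     ]]
housing near corners [array([ 0.39814543, -0.3177294 ,  0.045     ]), array([ 0.48822026, -0.33027591,  0.045     ])]
tcp proj [260.76144573 216.72942792]
```

step_arm(
  motion=[
    [5,2,20,0,0.4,2.5],
    [5,2,40,0,0.4,2.5],
    [3,1,40,0,0,0],
    [0,0,40,0,0,0],
    [0,0,30,0,0,0],
    [0,0,15,0,0,0],
    [0,0,0,0,0,0],
  ],
)

```text
clock: 4.95
position: [0.4374, -0.3772, 0.0513]
ee_rot: [0.752, 0.66, -0.001, -0.003]
ft_force: [0.3, -1.1, 0.0]
grip_width: -0.001
```

Run:
```python
from h import *
to([.44,-.38,.045],-7)
```

```text
t 4.95 pos [ 0.4374 -0.3772  0.0513] F [ 0.3 -1.1  0. ] grip -0.001
toolaxes x,y [[0.13, 0.992, 0.003], [0.992, -0.13, -0.006]]
shift mm [-2.5  2.9  6.3] turn deg [-0.32 -0.17 -0.45]
```

step_arm(
  motion=[
    [0,0,8,0,0,0],
    [0,0,6,0,0,0],
    [0,0,6,0,0,0],
  ],
)

```text
clock: 5.32
position: [0.4392, -0.3776, 0.0327]
ee_rot: [0.751, 0.66, 0.0, -0.001]
ft_force: [0.3, 0.4, -0.2]
grip_width: 0.002
```

step_arm(
  motion=[
    [0,0,4,0,0,0],
  ],
)

```text
clock: 5.45
position: [0.4392, -0.3777, 0.0285]
ee_rot: [0.751, 0.66, 0.0, -0.001]
ft_force: [-0.6, -0.4, 0.3]
grip_width: -0.004
```

Run:
```python
from h import *
import cv2
print(manip.get_obs()['ft_force'])
im=manip.camera('wrist');cv2.imwrite('pics/w3.png',im)
s=manip.camera('scene');u=proj('scene',[.44,-.38,.04]).astype(int);print(u)
cv2.imwrite('pics/s3.png',cv2.resize(s[u[1]-60:u[1]+40,u[0]-60:u[0]+60],None,fx=6,fy=6,interpolation=cv2.INTER_CUBIC))
```

```text
[-0.59454543 -0.4084233   0.30734382]
[330 243]
```

View pics/w3.png

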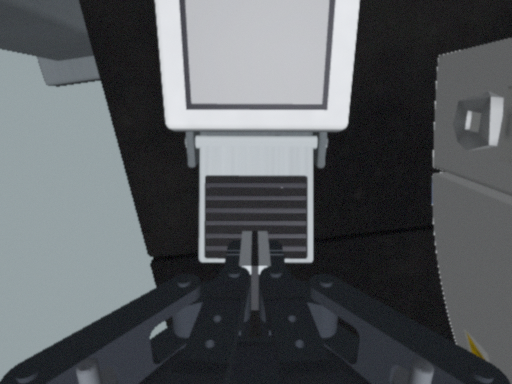

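View pics/s3.png

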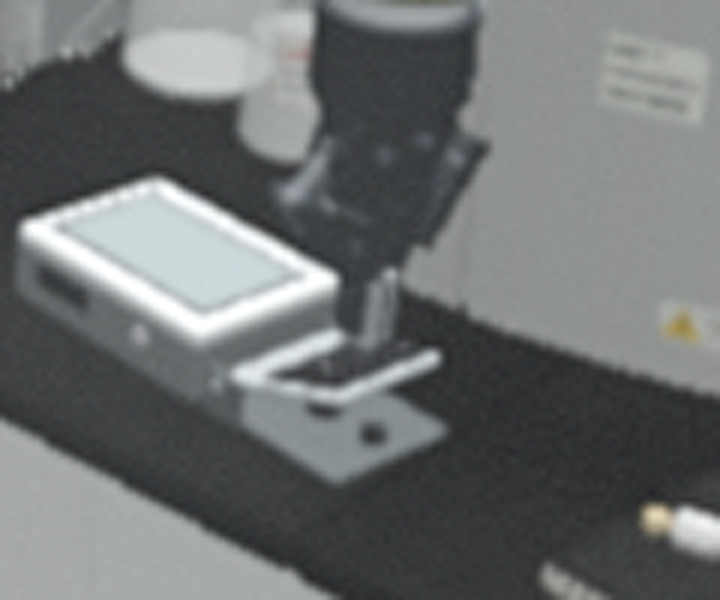

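The treadle still looks up and there's no force, so the fingertips seem to be just touching or hovering. I'll go lower in small steps and watch the force.

step_arm(
  motion=[
    [0,0,4,0,0,0],
    [0,0,3,0,0,0],
  ],
)

```text
clock: 5.8
position: [0.4391, -0.3778, 0.0213]
ee_rot: [0.751, 0.66, 0.0, -0.001]
ft_force: [-0.3, -0.4, 0.1]
grip_width: 0.001
```

Run:
```python
from h import *
o=to([.44,-.38,.045],-7)
i=manip.camera_info('wrist');R=Ro.from_quat(o['ee_rot']).as_matrix()
for d in (0,.01,.013,.02,.03): print(d,proj('wrist',o['position']-R[:,2]*d,i))
```

```text
t 5.8 pos [ 0.4391 -0.3778  0.0213] F [-0.3 -0.4  0.1] grip 0.001
toolaxes x,y [[0.129, 0.992, 0.002], [0.992, -0.129, -0.001]]
shift mm [ -2.    1.1 -23.7] turn deg [-0.08 -0.09 -0.44]
0 [255.26863829 225.76939843]
0.01 [255.30321049 232.63679371]
0.013 [255.31432951 234.84546762]
0.02 [255.34177002 240.29622992]
0.03 [255.3850489 248.8931156]
```

Run:
```python
from h import *
import cv2
im=manip.camera('wrist');cv2.imwrite('pics/w4.png',cv2.resize(im[120:300,160:360],None,fx=3.3,fy=3.3,interpolation=cv2.INTER_CUBIC))
s=manip.camera('scene');u=proj('scene',[.44,-.38,.04]).astype(int)
cv2.imwrite('pics/s4.png',cv2.resize(s[u[1]-40:u[1]+30,u[0]-50:u[0]+40],None,fx=8,fy=8,interpolation=cv2.INTER_CUBIC))
for z in (.02,.03,.04): print(((proj('scene',[.4391,-.3778,z])-u+[50,40])*8))
```

```text
[391.06236651 374.08281917]
[393.58070092 350.0359372 ]
[396.11561498 325.83074078]
```

View pics/w4.png

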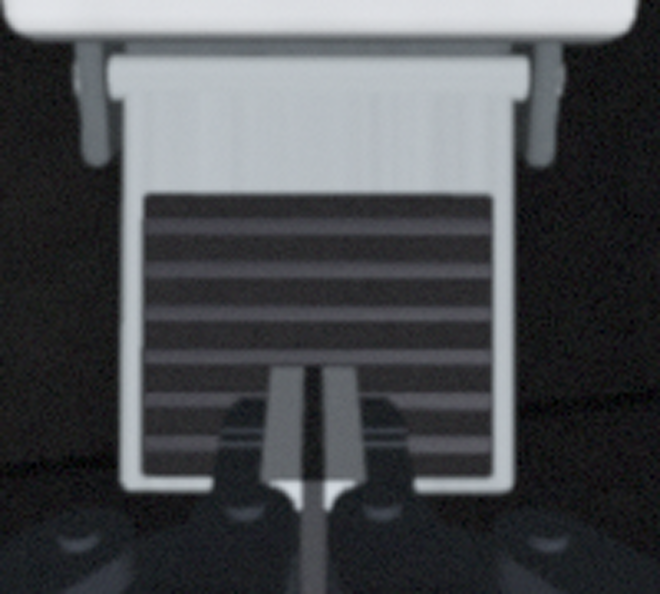

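View pics/s4.png

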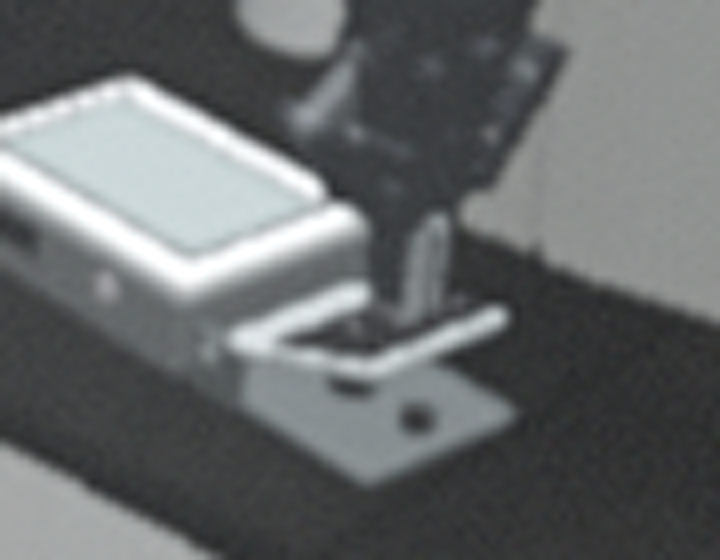

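The fingertips show at about z≈0.04, roughly 10–20 mm above the reported TCP. I'll keep lowering with force feedback and record the offset.

step_arm(
  motion=[
    [0,0,3,0,0,0],
    [0,0,2,0,0,0],
  ],
)

```text
clock: 6.15
position: [0.4391, -0.378, 0.0162]
ee_rot: [0.751, 0.66, 0.0, -0.001]
ft_force: [0.0, 0.0, 1.7]
grip_width: 0.001
```

step_arm(
  motion=[
    [0,0,3,0,0,0],
    [0,0,2,0,0,0],
  ],
)

```text
clock: 6.4
position: [0.4392, -0.3789, 0.0113]
ee_rot: [0.752, 0.66, -0.0, -0.0]
ft_force: [-0.8, -0.5, 2.9]
grip_width: -0.002
```

step_arm(
  motion=[
    [0,0,3,0,0,0],
    [0,0,3,0,0,0],
  ],
)

```text
clock: 6.65
position: [0.4392, -0.3799, 0.0055]
ee_rot: [0.752, 0.659, -0.0, 0.001]
ft_force: [-0.5, -2.4, 4.0]
grip_width: -0.003
```

step_arm(
  motion=[
    [0,0,2,0,0,0],
  ],
)

```text
clock: 6.78
position: [0.4392, -0.3803, 0.0035]
ee_rot: [0.752, 0.659, -0.001, 0.001]
ft_force: [-0.7, -3.2, 4.5]
grip_width: 0.001
```

step_arm(
  motion=[
    [0,0,2,0,0,0],
    [0,0,2,0,0,0],
  ],
)

```text
clock: 7.02
position: [0.4392, -0.381, 0.0002]
ee_rot: [0.752, 0.659, -0.0, 0.001]
ft_force: [-5.7, 3.9, 24.9]
grip_width: 0.0
```

step_arm(
  motion=[
    [0,0,2,0,0,0],
    [0,0,2,0,0,0],
  ],
)

```text
clock: 7.28
position: [0.4394, -0.3811, -0.0003]
ee_rot: [0.752, 0.659, 0.001, 0.001]
ft_force: [-10.8, 9.1, 37.0]
grip_width: 0.0
```

Run:
```python
from h import *
import cv2
o=to([.44,-.38,.045],-7)
i=manip.camera_info('wrist');R=Ro.from_quat(o['ee_rot']).as_matrix()
for d in (0,.01,.013,.02,.03): print(d,proj('wrist',o['position']-R[:,2]*d+R[:,0]*.011,i))
im=manip.camera('wrist');cv2.imwrite('pics/w5.png',cv2.resize(im[120:300,160:360],None,fx=3.3,fy=3.3,interpolation=cv2.INTER_CUBIC))
s=manip.camera('scene');u=proj('scene',[.44,-.38,.04]).astype(int)
cv2.imwrite('pics/s5.png',cv2.resize(s[u[1]-40:u[1]+30,u[0]-50:u[0]+40],None,fx=8,fy=8,interpolation=cv2.INTER_CUBIC))
```

```text
t 7.28 pos [ 4.394e-01 -3.811e-01 -3.000e-04] F [-10.8   9.1  37. ] grip 0.0
toolaxes x,y [[0.132, 0.991, 0.001], [0.991, -0.132, 0.003]]
shift mm [  1.2   0.6 -45.3] turn deg [ 0.15 -0.04 -0.57]
0 [255.30448737 209.64664381]
0.01 [255.34192187 215.74891126]
0.013 [255.35397719 217.71407087]
0.02 [255.3837612 222.5692184]
0.03 [255.43083142 230.24222277]
```

View pics/s5.png

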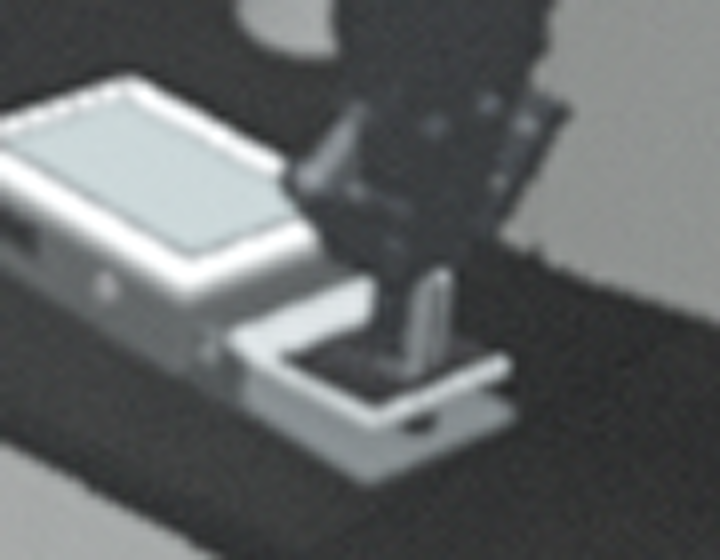

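The treadle is now clearly at its stop, at 37 N. The shut fingertips sit about 27 mm behind the reported TCP, because the stop came at reported z≈0 while the pad is at 28 mm. I'll allow for that from here on. Now I'll release it.

step_arm(
  motion=[
    [0,0,-4,0,0,0],
    [0,0,-12,0,0,0],
    [0,0,-25,0,0,0],
    [0,0,-40,0,0,0],
    [0,0,-50,0,0,0],
    [0,0,-50,0,0,0],
  ],
  jaw=85,
)

```text
clock: 8.12
position: [0.4381, -0.376, 0.1824]
ee_rot: [0.751, 0.66, 0.002, -0.005]
ft_force: [2.0, -0.8, -0.3]
grip_width: 0.998
```

Run:
```python
from h import *
import cv2
o=to([.441,.3115,.24],0.7)
im=manip.camera('wrist');cv2.imwrite('pics/w6.png',im)
i=manip.camera_info('wrist');i={k:np.array(v) for k,v in i.items()};np.save('w6.npy',i,allow_pickle=True)
print(i['R']@Ro.from_quat(o['ee_rot']).as_matrix(), i['R']@o['position']+i['t'])
```

```text
t 8.12 pos [ 0.4381 -0.376   0.1824] F [ 2.  -0.8 -0.3] grip 0.998
toolaxes x,y [[0.129, 0.992, 0.01], [0.992, -0.129, -0.006]]
shift mm [682.6 -86.4 -50.5] turn deg [-0.28 -0.57 -8.14]
[[ 5.26823798e-04  9.99983174e-01 -5.77709801e-03]
 [-9.53189891e-01 -1.24467766e-03 -3.02369777e-01]
 [-3.02371879e-01  5.66596702e-03  9.53173197e-01]] [-0.00133432  0.01837661  0.18994139]
```

View pics/w6.png

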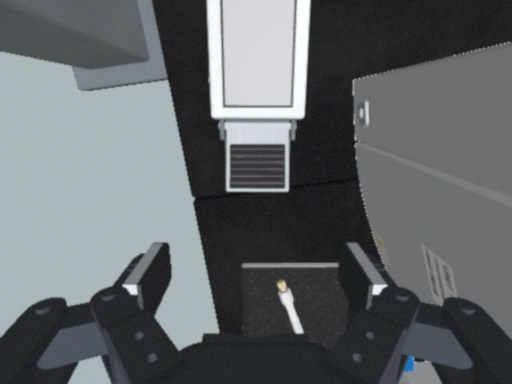

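Run:
```python
import cv2
im=cv2.imread('pics/w6.png')
cv2.imwrite('pics/w6a.png',cv2.resize(im[70:200,190:330],None,fx=5,fy=4.6,interpolation=cv2.INTER_CUBIC))
cv2.imwrite('pics/w6b.png',cv2.resize(im[220:345,90:410],None,fx=2.5,fy=2.5,interpolation=cv2.INTER_CUBIC))
from h import *
i=np.load('w6.npy',allow_pickle=True).item()
u=np.array([.12,.993,0]);v=np.array([.993,-.12,0]);c=np.array([.4555,-.2505,.045])
for a,b in [(-.033,-.055),(.033,-.055),(-.05,-.07),(.05,-.07)]: print(proj('wrist',c+v*a+u*b,i))
print('campos',-i['R'].T@i['t'])
```

```text
[222.83526343 103.67133752]
[286.5027723  103.07050079]
[207.26808578 118.70719391]
[302.34166755 117.82186851]
campos [ 0.4487841  -0.30352985  0.35862894]
```

View pics/w6a.png

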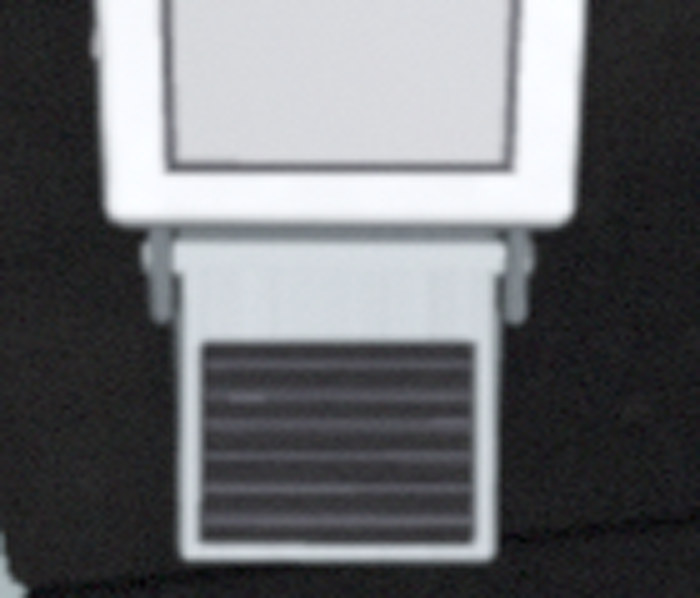

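View pics/w6b.png

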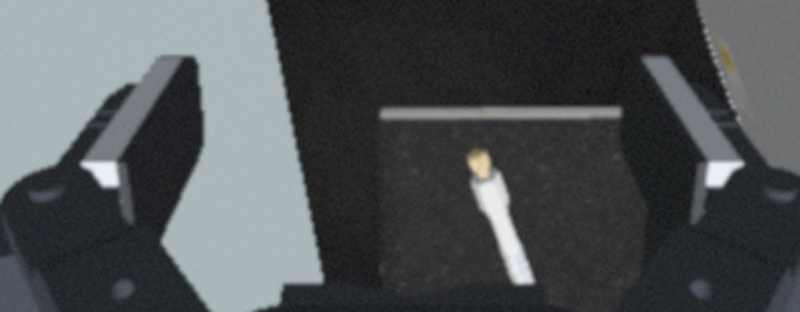

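The treadle has sprung back up: flat pad view, ribs at about (257,166) in the wrist picture. The pads' front corners at (163,243) and (347,243) put the open tips about 55 mm behind the reported TCP, so I'll use touch to set the grasp height. Now to the rack.

step_arm(
  motion=[
    [0,0,-40,0,0,-4],
    [0,0,-30,0,0,-4],
    [45,1,0,0,0,0],
    [55,1,0,0,0,0],
    [55,0,0,0,0,0],
    [55,0,0,0,0,0],
    [55,0,0,0,0,0],
    [55,0,0,0,0,0],
    [55,0,0,0,0,0],
    [55,0,0,0,0,0],
    [55,0,0,0,0,0],
    [55,0,0,0,0,0],
    [55,0,0,0,0,0],
    [40,0,0,0,0,0],
    [0,0,0,0,0,0],
  ],
  jaw=76,
)

```text
clock: 10.05
position: [0.4255, 0.2614, 0.2648]
ee_rot: [0.701, 0.713, 0.001, -0.005]
ft_force: [0.4, -1.2, -0.0]
grip_width: 0.893
```

Run:
```python
from h import *
import cv2
o=to([.441,.3115,.15],0.7)
im=manip.camera('wrist');cv2.imwrite('pics/w7.png',im)
i=manip.camera_info('wrist');i={k:np.array(v) for k,v in i.items()};np.save('w7.npy',i,allow_pickle=True)
```

```text
t 10.05 pos [0.4255 0.2614 0.2648] F [ 0.4 -1.2 -0. ] grip 0.893
toolaxes x,y [[-0.017, 1.0, 0.009], [1.0, 0.017, -0.006]]
shift mm [ 48.8  17.1 115.1] turn deg [-0.35 -0.5   0.25]
```

View pics/w7.png

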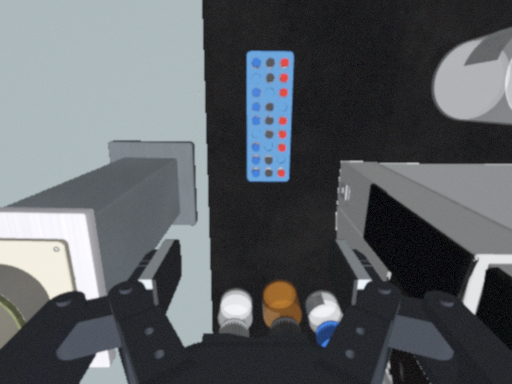

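Run:
```python
import cv2
from h import *
im=cv2.imread('pics/w7.png')
cv2.imwrite('pics/w7a.png',cv2.resize(im[40:190,235:305],None,fx=4,fy=4,interpolation=cv2.INTER_CUBIC))
i=np.load('w7.npy',allow_pickle=True).item()
for yaw,x,y in [(0.7,.441,.3115)]:
  a=np.radians(yaw);u=np.array([-np.sin(a),np.cos(a),0]);v=np.array([np.cos(a),np.sin(a),0])
  for p,q in [(-1,1),(1,1),(1,-1),(-1,-1)]: print((proj('wrist',np.array([x,y,.024])+v*.031*p+u*.0875*q,i)-[235,40])*4)
```

```text
[38.04100549 43.31516029]
[229.8533181   43.79903766]
[210.0661529  566.76988664]
[ 41.19977202 565.94097402]
```

View pics/w7a.png

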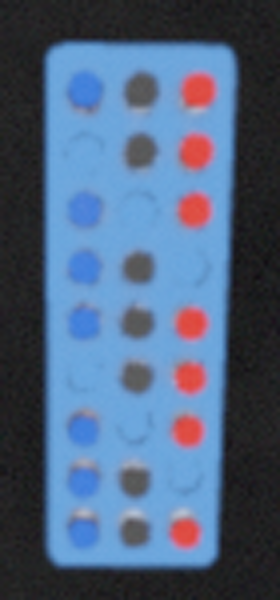

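step_arm(
  motion=[
    [17,6,20,0,-0.2,0],
    [17,6,40,-0.3,-0.3,0],
    [16,6,40,0,0,0],
    [0,0,40,0,0,0],
    [0,0,40,0,0,0],
    [0,0,30,0,0,0],
    [0,0,0,0,0,0],
  ],
)

```text
clock: 10.98
position: [0.4459, 0.302, 0.0513]
ee_rot: [0.706, 0.708, 0.0, 0.0]
ft_force: [-0.7, 0.3, 0.9]
grip_width: 0.89
```

Run:
```python
from h import *
import cv2
o=to([.442,.3115,-.03],0.7)
im=manip.camera('wrist');cv2.imwrite('pics/w8.png',im)
i=manip.camera_info('wrist');i={k:np.array(v) for k,v in i.items()};np.save('w8.npy',i,allow_pickle=True)
s=manip.camera('scene');u=proj('scene',[.44,.31,.04]).astype(int);print(u)
cv2.imwrite('pics/s8.png',cv2.resize(s[u[1]-55:u[1]+25,u[0]-50:u[0]+50],None,fx=7,fy=7,interpolation=cv2.INTER_CUBIC))
```

```text
t 10.97 pos [0.4459 0.302  0.0513] F [-0.7  0.3  0.9] grip 0.89
toolaxes x,y [[-0.003, 1.0, -0.0], [1.0, 0.003, 0.001]]
shift mm [ 9.5 -3.9 81.3] turn deg [ 0.03  0.   -0.53]
[185 176]
```

View pics/w8.png

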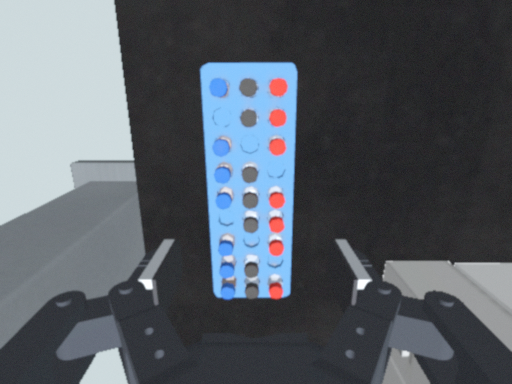

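View pics/s8.png

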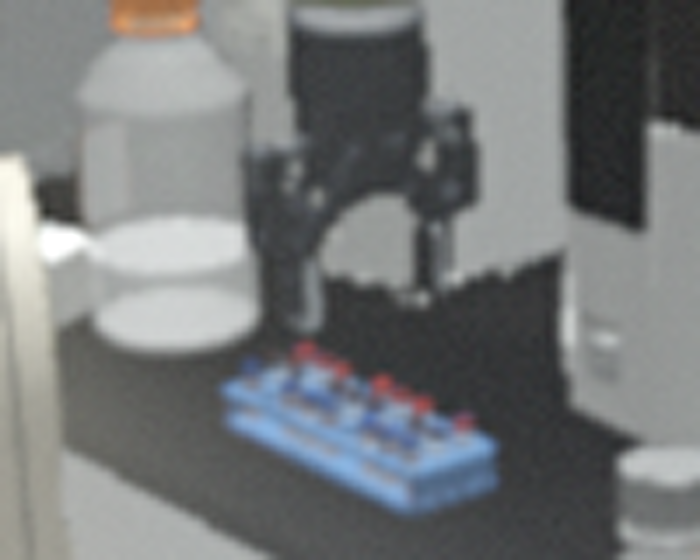

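Run:
```python
from h import *
i=np.load('w8.npy',allow_pickle=True).item()
r=np.array([back('wrist',p,.024,i) for p in [(202,65),(297,65),(291.5,297),(213,297)]]);print(r,r.mean(0))
y=r[0]-r[3]+r[1]-r[2];print('yaw',np.degrees(np.arctan2(-y[0],y[1])))
# finger tips mid for x
o=manip.get_obs();print(o['position'],proj('wrist',o['position']-[0,0,-.05],i))
```

```text
[[0.41284442 0.40021311 0.024     ]
 [0.47285809 0.40046579 0.024     ]
 [0.47668969 0.22707366 0.024     ]
 [0.4131182  0.22689168 0.024     ]] [0.4438776  0.31366106 0.024     ]
yaw 0.6783971258859217
[0.44746835 0.30359664 0.05382304] [257.08528248 269.1761118 ]
```

step_arm(
  motion=[
    [5,-2,10,0,0,0],
    [4,-2,20,0,0,-0.5],
    [0,0,15,0,0,0],
    [0,0,0,0,0,0],
    [0,0,0,0,0,0],
  ],
)

```text
clock: 11.7
position: [0.446, 0.3157, 0.0117]
ee_rot: [0.703, 0.711, 0.006, -0.0]
ft_force: [-0.5, -0.2, 0.0]
grip_width: 0.89
```

Run:
```python
from h import *
import cv2
o=to([.4435,.3125,-.03],0.7)
im=manip.camera('wrist');cv2.imwrite('pics/w9.png',im)
i=manip.camera_info('wrist');i={k:np.array(v) for k,v in i.items()};np.save('w9.npy',i,allow_pickle=True)
to([.4435,.3125,-.03],0.7)
s=manip.camera('scene');u=proj('scene',[.44,.31,.04]).astype(int);print(u)
cv2.imwrite('pics/s9.png',cv2.resize(s[u[1]-55:u[1]+25,u[0]-50:u[0]+50],None,fx=7,fy=7,interpolation=cv2.INTER_CUBIC))
```

```text
t 11.7 pos [0.446  0.3157 0.0117] F [-0.5 -0.2  0. ] grip 0.89
toolaxes x,y [[-0.012, 1.0, 0.009], [1.0, 0.012, 0.009]]
shift mm [-3.5 -2.9 41.6] turn deg [ 0.51 -0.54 -0.03]
t 11.75 pos [0.4459 0.3156 0.0116] F [-0.6  0.4  0.3] grip 0.891
toolaxes x,y [[-0.012, 1.0, 0.009], [1.0, 0.012, 0.009]]
shift mm [-3.5 -2.9 41.6] turn deg [ 0.51 -0.54 -0.03]
[185 176]
```

View pics/w9.png

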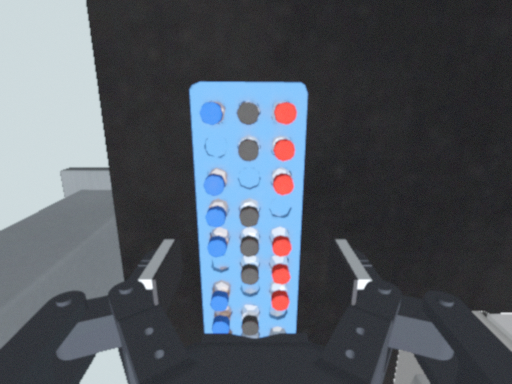

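View pics/s9.png

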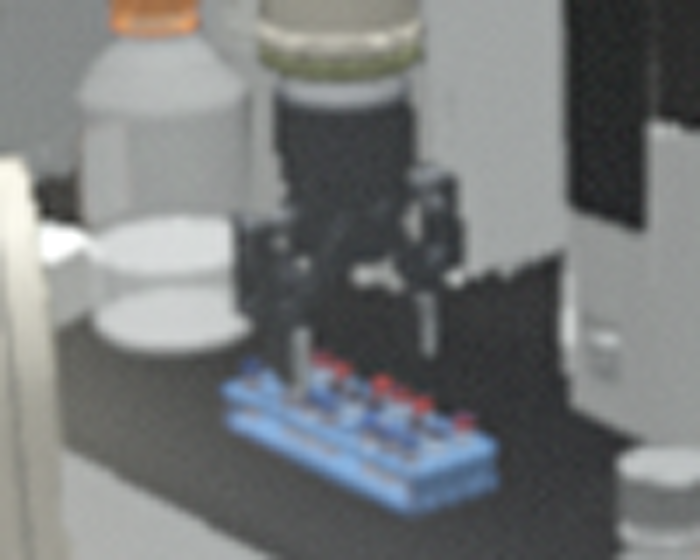

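Run:
```python
from h import *
for y in (.3,.31,.32,.33):
 for z in (.05,.06,.07):
  print(y,z,[np.round((proj('scene',[.446+dx,y,z])-[135,121])*7) for dx in (-.042,.042)])
```

```text
0.3 0.05 [array([307., 395.]), array([431., 358.])]
0.3 0.06 [array([307., 378.]), array([431., 342.])]
0.3 0.07 [array([306., 361.]), array([430., 325.])]
0.31 0.05 [array([297., 390.]), array([420., 353.])]
0.31 0.06 [array([296., 373.]), array([420., 337.])]
0.31 0.07 [array([295., 356.]), array([419., 320.])]
0.32 0.05 [array([286., 385.]), array([410., 349.])]
0.32 0.06 [array([285., 368.]), array([409., 332.])]
0.32 0.07 [array([284., 351.]), array([408., 315.])]
0.33 0.05 [array([275., 380.]), array([399., 344.])]
0.33 0.06 [array([274., 363.]), array([398., 327.])]
0.33 0.07 [array([273., 346.]), array([397., 311.])]
```

step_arm(
  motion=[
    [-3,-3,0,0.5,-0.5,0],
    [0,0,10,0,0,0],
    [0,0,10,0,0,0],
    [0,0,0,0,0,0],
  ],
)

```text
clock: 12.3
position: [0.4429, 0.3125, -0.0093]
ee_rot: [0.703, 0.711, 0.0, -0.0]
ft_force: [-0.5, -0.5, 0.8]
grip_width: 0.889
```

Run:
```python
from h import *
import cv2
o=to([.4435,.3125,-.03],0.7)
s=manip.camera('scene');u=proj('scene',[.44,.31,.04]).astype(int);print(u)
cv2.imwrite('pics/s10.png',cv2.resize(s[u[1]-55:u[1]+25,u[0]-50:u[0]+50],None,fx=7,fy=7,interpolation=cv2.INTER_CUBIC))
im=manip.camera('wrist');cv2.imwrite('pics/w10.png',im)
```

```text
t 12.3 pos [ 0.4429  0.3125 -0.0093] F [-0.5 -0.5  0.8] grip 0.889
toolaxes x,y [[-0.012, 1.0, 0.001], [1.0, 0.012, -0.0]]
shift mm [-0.   0.6 20.7] turn deg [-0.   -0.04 -0.03]
[185 176]
```

View pics/s10.png

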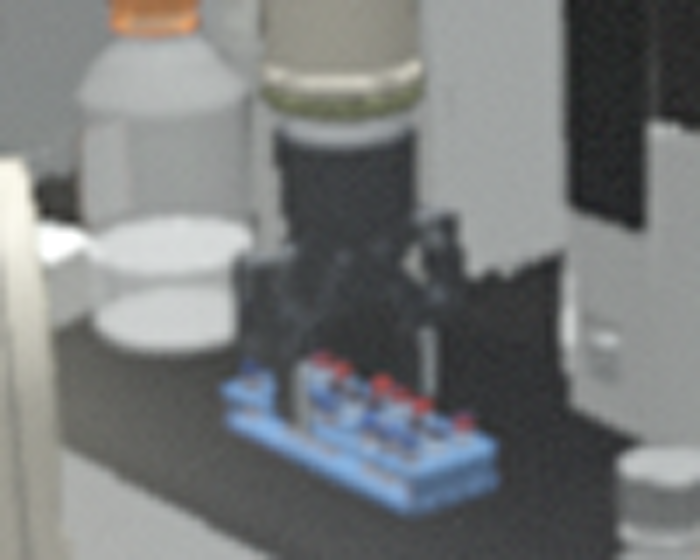

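View pics/w10.png

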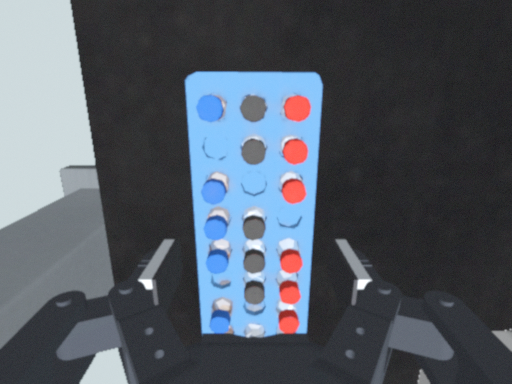

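step_arm(
  motion=[
    [0,0,8,0,0,0],
    [0,0,6,0,0,0],
  ],
)

```text
clock: 12.65
position: [0.4438, 0.3133, -0.0227]
ee_rot: [0.703, 0.711, 0.001, -0.0]
ft_force: [0.7, -0.0, 0.6]
grip_width: 0.892
```

step_arm(
  motion=[
    [0,0,3,0,0,0],
    [0,0,0,0,0,0],
  ],
)

```text
clock: 12.9
position: [0.4435, 0.313, -0.0266]
ee_rot: [0.703, 0.711, 0.001, -0.0]
ft_force: [-0.6, -0.2, 0.2]
grip_width: 0.89
```

step_arm(
  motion=[
    [0,0,3,0,0,0],
    [0,0,0,0,0,0],
  ],
)

```text
clock: 13.15
position: [0.4437, 0.3131, -0.0296]
ee_rot: [0.703, 0.711, 0.001, -0.0]
ft_force: [1.1, 0.3, -0.9]
grip_width: 0.885
```

Run:
```python
from h import *
import cv2
o=to([.4435,.3125,-.03],0.7)
s=manip.camera('scene');u=proj('scene',[.44,.31,.04]).astype(int);print(u)
cv2.imwrite('pics/s11.png',cv2.resize(s[u[1]-55:u[1]+25,u[0]-50:u[0]+50],None,fx=7,fy=7,interpolation=cv2.INTER_CUBIC))
```

```text
t 13.15 pos [ 0.4437  0.3131 -0.0296] F [ 1.1  0.3 -0.9] grip 0.885
toolaxes x,y [[-0.012, 1.0, 0.002], [1.0, 0.012, 0.001]]
shift mm [-0.6 -0.2  0.4] turn deg [ 0.07 -0.11 -0.04]
[185 176]
```

View pics/s11.png

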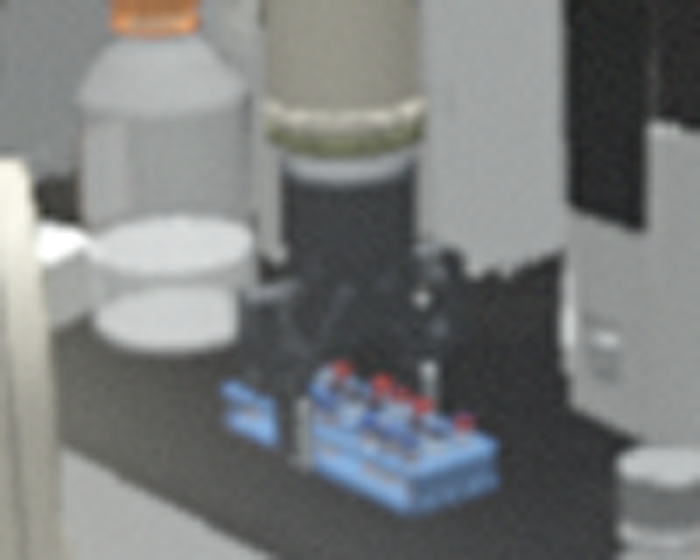

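The near fingertip at (302,466) is roughly 7 mm above the worktop, with the rack between the jaws. I'll raise 2 mm and close.

step_arm(
  motion=[
    [0,0,-2,0,0,0],
    [0,0,0,0,0,0],
    [0,0,0,0,0,0],
    [0,0,0,0,0,0],
    [0,0,0,0,0,0],
    [0,0,0,0,0,0],
  ],
  jaw=40,
  force=60,
)

```text
clock: 13.95
position: [0.4438, 0.3132, -0.0271]
ee_rot: [0.703, 0.711, 0.001, -0.0]
ft_force: [-0.6, -0.8, -0.7]
grip_width: 0.706
```

Run:
```python
from h import *
import cv2
o=to([.4435,.3125,-.03],0.7)
im=manip.camera('wrist');cv2.imwrite('pics/w12.png',im)
i=manip.camera_info('wrist');i={k:np.array(v) for k,v in i.items()};np.save('w12.npy',i,allow_pickle=True)
s=manip.camera('scene');u=proj('scene',[.44,.31,.04]).astype(int);print(u)
cv2.imwrite('pics/s12.png',cv2.resize(s[u[1]-55:u[1]+25,u[0]-50:u[0]+50],None,fx=7,fy=7,interpolation=cv2.INTER_CUBIC))
```

```text
t 13.95 pos [ 0.4438  0.3132 -0.0271] F [-0.6 -0.8 -0.7] grip 0.706
toolaxes x,y [[-0.012, 1.0, 0.002], [1.0, 0.012, 0.001]]
shift mm [-0.7 -0.3  2.9] turn deg [ 0.09 -0.13 -0.03]
[185 176]
```

View pics/w12.png

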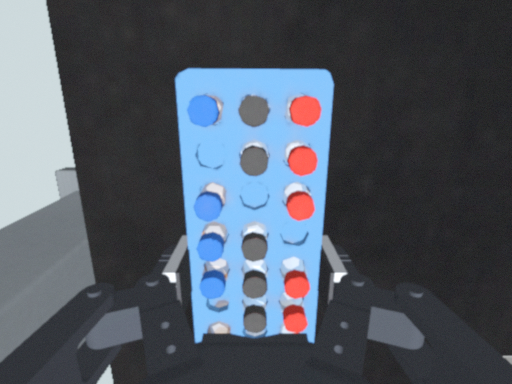

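View pics/s12.png

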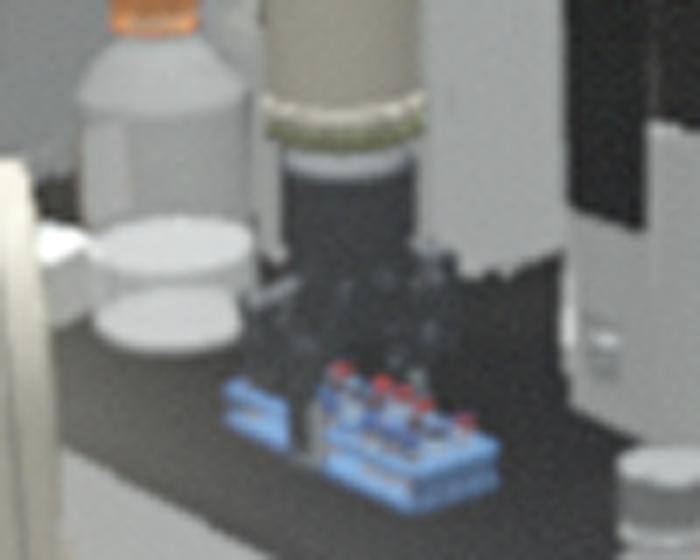

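Run:
```python
from h import *
i=np.load('w12.npy',allow_pickle=True).item()
a,b=[back('wrist',p,.024,i) for p in [(177,71),(333,71)]];print(a,b)
m=(a+b)/2;print('centre est',m-[0,.0875,0])
```

```text
[0.41270274 0.39981099 0.024     ] [0.47193168 0.40056968 0.024     ]
centre est [0.44231721 0.31269034 0.024     ]
```

step_arm(
  motion=[
    [0,0,-5,0,0,0],
    [0,0,-10,0,0,0],
    [0,0,-15,0,0,0],
    [0,0,-10,0,0,0],
    [0,0,0,0,0,0],
  ],
  force=80,
)

```text
clock: 14.68
position: [0.444, 0.3133, 0.0164]
ee_rot: [0.703, 0.711, 0.002, -0.0]
ft_force: [0.5, -0.7, -2.1]
grip_width: 0.7
```

Run:
```python
from h import *
import cv2
o=to([.4435,.3125,.16],0.7)
im=manip.camera('wrist');cv2.imwrite('pics/w13.png',im)
s=manip.camera('scene');u=proj('scene',[.44,.31,.04]).astype(int);print(u)
cv2.imwrite('pics/s13.png',cv2.resize(s[u[1]-55:u[1]+25,u[0]-50:u[0]+50],None,fx=7,fy=7,interpolation=cv2.INTER_CUBIC))
```

```text
t 14.68 pos [0.444  0.3133 0.0164] F [ 0.5 -0.7 -2.1] grip 0.7
toolaxes x,y [[-0.011, 1.0, 0.003], [1.0, 0.011, 0.002]]
shift mm [  -0.4   -0.2 -143.6] turn deg [ 0.12 -0.17 -0.04]
[185 176]
```

View pics/w13.png

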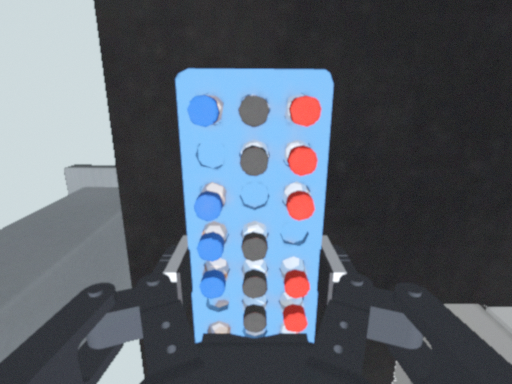

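View pics/s13.png

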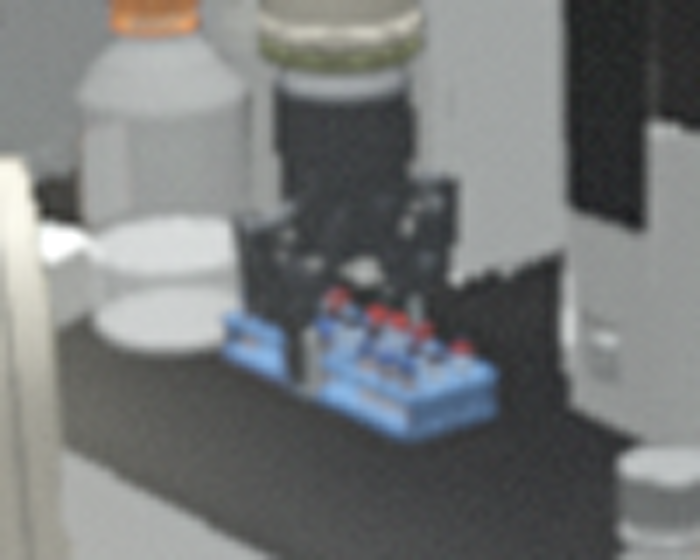

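Lift is good: the rack looks level and unchanged in the wrist view. Next I'll raise it and cross the row.

step_arm(
  motion=[
    [0,0,-15,0,0,0],
    [0,0,-25,0,0,0],
    [0,0,-30,0,0,0],
    [0,0,-30,0,0,0],
    [0,0,-25,0,0,0],
    [0,0,-15,0,0,0],
    [0,0,-5,0,0,0],
    [0,0,0,0,0,0],
  ],
)

```text
clock: 15.78
position: [0.4426, 0.3111, 0.1668]
ee_rot: [0.704, 0.711, -0.001, 0.0]
ft_force: [0.6, 0.0, -1.7]
grip_width: 0.694
```

Run:
```python
from h import *
to([.456,-.2505,.16],-6.9)
```

```text
t 15.78 pos [0.4426 0.3111 0.1668] F [ 0.6  0.  -1.7] grip 0.694
toolaxes x,y [[-0.01, 1.0, -0.001], [1.0, 0.01, -0.001]]
shift mm [-561.7    7.7    7.2] turn deg [-0.03  0.05  7.48]
```

step_arm(
  motion=[
    [-15,0,0,0,0,0],
    [-30,0,0,0,0,0],
    [-35,0,0,0,0,0],
    [-35,0,0,0,0,0],
    [-35,0,0,0,0,0],
    [-35,0,0,0,0,0],
    [-35,0,0,0,0,0],
    [-35,0,0,0,0,0],
    [-25,0,0,0,0,0],
  ],
)

```text
clock: 16.9
position: [0.4394, 0.0134, 0.1603]
ee_rot: [0.704, 0.71, -0.007, -0.001]
ft_force: [1.0, 0.7, -2.0]
grip_width: 0.694
```

Run:
```python
from h import *
import cv2
to([.456,-.2505,.16],-6.9)
im=manip.camera('wrist');cv2.imwrite('pics/w14.png',im)
im=manip.camera('scene');cv2.imwrite('pics/s14.png',cv2.resize(im[100:280,120:380],None,fx=3,fy=3))
```

```text
t 16.9 pos [0.4394 0.0134 0.1603] F [ 1.   0.7 -2. ] grip 0.694
toolaxes x,y [[-0.008, 1.0, -0.008], [1.0, 0.008, -0.011]]
shift mm [-264.    14.6    2.2] turn deg [-0.62  0.49  7.34]
```

View pics/w14.png

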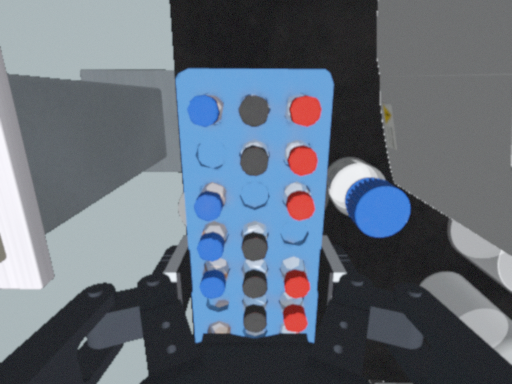

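View pics/s14.png

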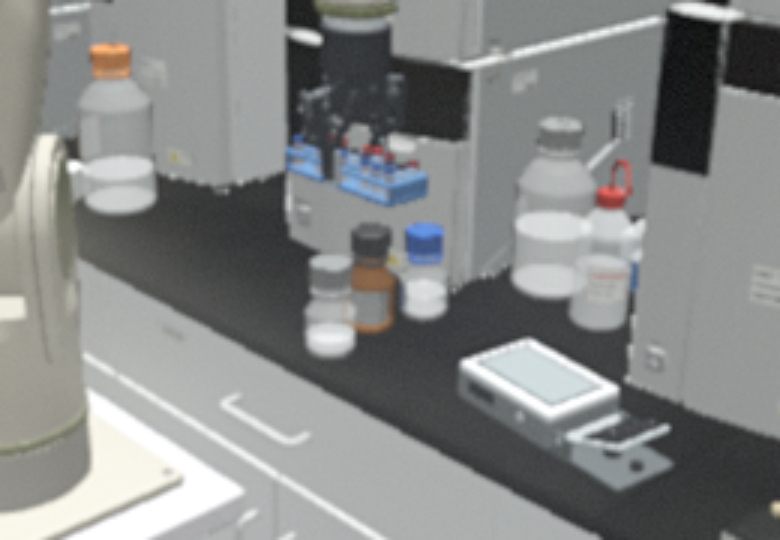

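The rack is above the row with good clearance, all the bottles are upright and the grip is unchanged. I'll continue to the reader and turn to its yaw.

step_arm(
  motion=[
    [-20,1,0,0,0,0],
    [-30,1,0,-0.3,0.2,0],
    [-35,1,0,-0.3,0.2,0],
    [-35,1,0,0,0,0],
    [-35,1,0,0,0,1],
    [-35,2,0,0,0,2],
    [-30,4,0,0,0,2],
    [-20,5,0,0,0,2],
    [-10,1,0,0,0,0.5],
    [0,0,0,0,0,0],
  ],
)

```text
clock: 18.25
position: [0.4454, -0.2454, 0.1547]
ee_rot: [0.751, 0.66, -0.003, -0.004]
ft_force: [-0.4, -0.0, -2.2]
grip_width: 0.697
```

Run:
```python
from h import *
import cv2
to([.457,-.2505,.033],-6.9)
im=manip.camera('wrist');cv2.imwrite('pics/w15.png',im)
i=manip.camera_info('wrist');i={k:np.array(v) for k,v in i.items()};np.save('w15.npy',i,allow_pickle=True)
im=manip.camera('top');cv2.imwrite('pics/t15.png',cv2.resize(im[150:270,220:400],None,fx=4,fy=4,interpolation=cv2.INTER_CUBIC))
```

```text
t 18.25 pos [ 0.4454 -0.2454  0.1547] F [-0.4 -0.  -2.2] grip 0.697
toolaxes x,y [[0.128, 0.992, 0.001], [0.992, -0.128, -0.01]]
shift mm [ -3.7  13.3 121.5] turn deg [-0.56 -0.04 -0.48]
```

View pics/w15.png

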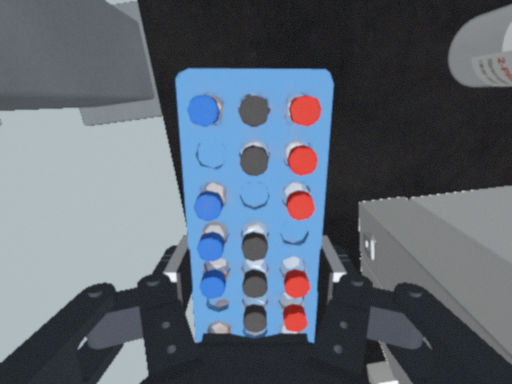

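View pics/t15.png

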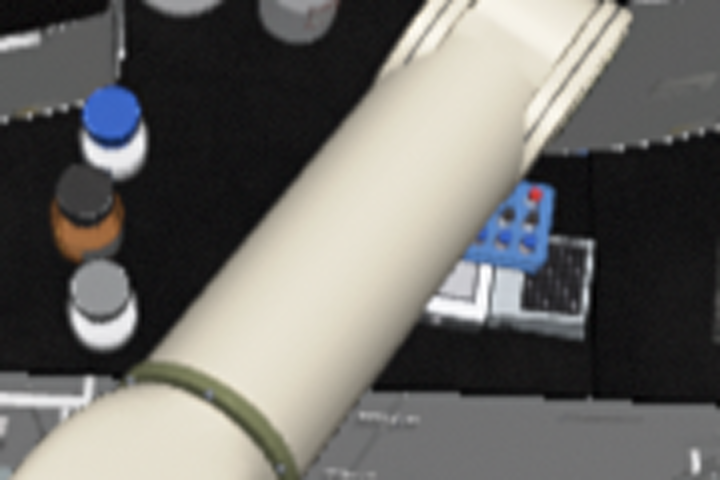

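I'll refine the reader pose from the earlier unobstructed views before lowering.

Run:
```python
import cv2
im=cv2.imread('pics/w2.png');cv2.imwrite('pics/w2a.png',cv2.resize(im[0:170,215:330],None,fx=5,fy=3.5,interpolation=cv2.INTER_CUBIC))
im=cv2.imread('pics/scene0.png');cv2.imwrite('pics/s0a.png',cv2.resize(im[205:270,265:350],None,fx=9,fy=9,interpolation=cv2.INTER_CUBIC))
```

```text
(no output)
```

View pics/w2a.png

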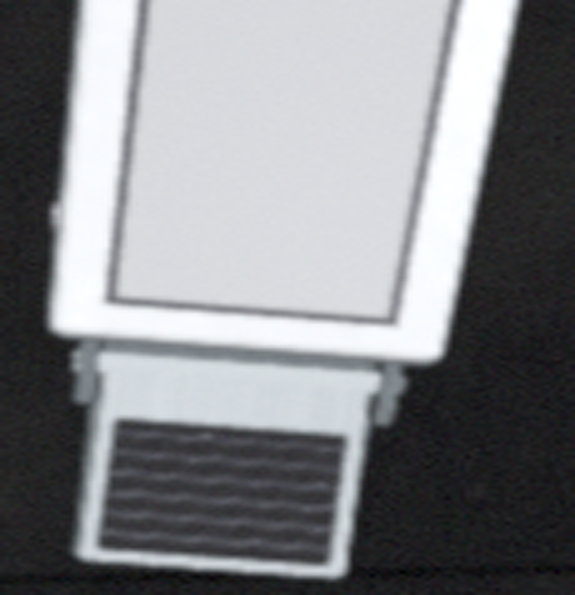

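View pics/s0a.png

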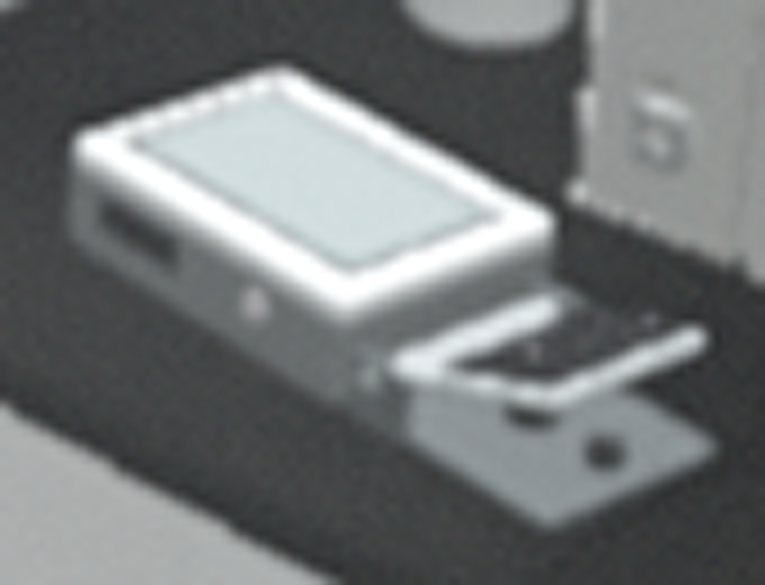

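Run:
```python
from h import *
from scipy.optimize import least_squares
i2=np.load('w2.npy',allow_pickle=True).item();i6=np.load('w6.npy',allow_pickle=True).item()
it,isc=manip.camera_info('top'),manip.camera_info('scene')
c=lambda p,sx,sy,o:((p[0]+.5)/sx-.5+o[0],(p[1]+.5)/sy-.5+o[1])
W=lambda a,b:(a*.0335,b*.0555); H=lambda a,b:(a*.0495,b*.0695)
obs={'w2':[(i2,c(p,5,3.5,(215,0)),m) for p,m in [((106,301),W(-1,-1)),((398,322),W(1,-1)),((50,330),H(-1,-1)),((441,358),H(1,-1))]],
'w6':[(i6,c(p,5,4.6,(190,70)),m) for p,m in [((167,168),W(-1,-1)),((514,168),W(1,-1)),((107,220),H(-1,-1)),((574,220),H(1,-1))]],
'sc':[(isc,c(p,9,9,(265,205)),m) for p,m in [((130,147),W(-1,1)),((275,90),W(1,1)),((500,213),W(1,-1)),((347,268),W(-1,-1)),((75,138),H(-1,1)),((283,66),H(1,1)),((553,217),H(1,-1)),((340,308),H(-1,-1))]],
'top':[(it,c(p,8,8,(285,185)),m) for p,m in [((182,117),W(1,1)),((450,160),W(1,-1)),((430,325),W(-1,-1)),((155,275),W(-1,1)),((152,85),H(1,1)),((480,138),H(1,-1)),((452,362),H(-1,-1)),((120,308),H(-1,1))]]}
def res(q,L):
  a=q[2];r=[]
  for i,uv,(mx,my) in L:
    X=[q[0]+np.cos(a)*mx-np.sin(a)*my,q[1]+np.sin(a)*mx+np.cos(a)*my,.045]
    r+=list((proj('',X,i)-uv))
  return r
def fit(L):
  s=least_squares(res,[.456,-.25,-.12],args=(L,));return np.round([*s.x[:2],np.degrees(s.x[2]),np.sqrt(np.mean(s.fun**2))],4)
for k,v in obs.items(): print(k,fit(v))
print('all',fit(sum(obs.values(),[])))
```

```text
w2 [ 0.4533 -0.2556 -7.6399  1.4089]
w6 [ 0.459  -0.2519 -7.4001  1.5283]
sc [ 0.458  -0.2482 -7.9167  0.3632]
top [ 0.4557 -0.2505 -7.1073  0.4264]
all [ 0.4561 -0.2529 -7.2248  1.6842]
```

step_arm(
  motion=[
    [-2,5,5,-0.5,0,0],
    [-2,4,15,0,0,0],
    [0,3,20,0,0,0],
    [0,0,20,0,0,0],
    [0,0,20,0,0,0],
    [0,0,10,0,0,0],
    [0,0,3,0,0,0],
    [0,0,0,0,0,0],
  ],
)

```text
clock: 19.35
position: [0.4614, -0.2444, 0.0582]
ee_rot: [0.747, 0.665, 0.004, -0.0]
ft_force: [-0.4, -0.2, -1.7]
grip_width: 0.7
```

Run:
```python
from h import *
import cv2
to([.457,-.251,.034],-7.3)
im=manip.camera('scene');cv2.imwrite('pics/s16.png',cv2.resize(im[165:270,240:360],None,fx=5.5,fy=5.5,interpolation=cv2.INTER_CUBIC))
im=manip.camera('wrist');cv2.imwrite('pics/w16.png',im)
to([.457,-.251,.034],-7.3)
```

```text
t 19.35 pos [ 0.4614 -0.2444  0.0582] F [-0.4 -0.2 -1.7] grip 0.7
toolaxes x,y [[0.116, 0.993, 0.006], [0.993, -0.117, 0.004]]
shift mm [-7.2 -3.7 24.1] turn deg [ 0.25 -0.33  0.61]
t 19.45 pos [ 0.4615 -0.2445  0.0584] F [ 0.3  0.  -2.8] grip 0.701
toolaxes x,y [[0.117, 0.993, 0.006], [0.993, -0.117, 0.005]]
shift mm [-7.1 -3.8 24.4] turn deg [ 0.28 -0.33  0.6 ]
```

View pics/s16.png

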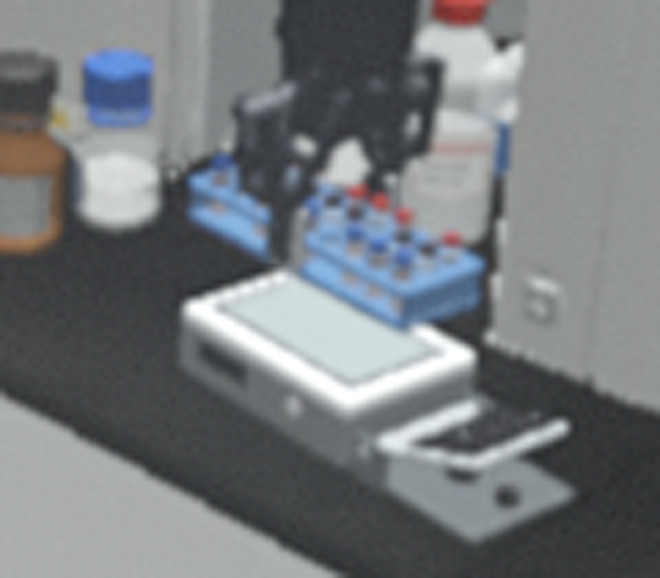

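View pics/w16.png

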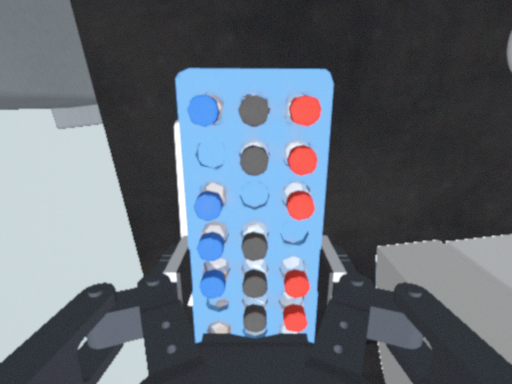

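Run:
```python
from h import *
a=np.radians(-6.7)
for z in (.07,.085,.1):
  print(z,[np.round((proj('scene',[.461+np.cos(a)*p*.031-np.sin(a)*q*.0875,-.2445+np.sin(a)*p*.031+np.cos(a)*q*.0875,z])-[240,165])*5.5) for p,q in [(-1,-1),(1,-1),(-1,1)]])
```

```text
0.07 [array([398., 360.]), array([480., 327.]), array([182., 240.])]
0.085 [array([400., 335.]), array([482., 302.]), array([183., 217.])]
0.1 [array([402., 309.]), array([485., 277.]), array([184., 193.])]
```

step_arm(
  motion=[
    [-4,-2,0,0.3,-0.3,0.3],
    [-3,-2,2,0,0,0.3],
    [0,0,5,0,0,0],
    [0,0,5,0,0,0],
    [0,0,0,0,0,0],
  ],
)

```text
clock: 20.08
position: [0.4568, -0.2516, 0.0463]
ee_rot: [0.751, 0.66, 0.0, 0.0]
ft_force: [0.3, -0.1, -1.7]
grip_width: 0.698
```

Run:
```python
from h import *
to([.457,-.251,.034],-7.3)
```

```text
t 20.07 pos [ 0.4568 -0.2516  0.0463] F [ 0.3 -0.1 -1.7] grip 0.698
toolaxes x,y [[0.128, 0.992, 0.0], [0.992, -0.128, 0.001]]
shift mm [ 0.6  0.1 12.3] turn deg [ 0.04 -0.02 -0.05]
```

step_arm(
  motion=[
    [0,0,4,0,0,0],
    [0,0,4,0,0,0],
    [0,0,3,0,0,0],
    [0,0,0,0,0,0],
    [0,0,0,0,0,0],
    [0,0,0,0,0,0],
  ],
)

```text
clock: 20.82
position: [0.457, -0.2516, 0.0346]
ee_rot: [0.751, 0.66, 0.0, 0.0]
ft_force: [-0.1, -0.5, -0.8]
grip_width: 0.7
```

Run:
```python
from h import *
import cv2
o=to([.457,-.251,.034],-7.3)
im=manip.camera('scene');cv2.imwrite('pics/s17.png',cv2.resize(im[165:270,240:360],None,fx=5.5,fy=5.5,interpolation=cv2.INTER_CUBIC))
im=manip.camera('top');cv2.imwrite('pics/t17.png',cv2.resize(im[150:270,220:400],None,fx=4,fy=4,interpolation=cv2.INTER_CUBIC))
im=manip.camera('wrist');cv2.imwrite('pics/w17.png',im)
o=to([.457,-.251,.034],-7.3);print(np.abs(o['joint_velocities']).max())
a=np.radians(-7.3)
for z in (.055,.06,.065):
  print(z,[np.round((proj('scene',[.456+np.cos(a)*p*.031-np.sin(a)*q*.0875,-.2515+np.sin(a)*p*.031+np.cos(a)*q*.0875,z])-[240,165])*5.5) for p,q in [(-1,-1),(1,-1),(-1,1)]])
```

```text
t 20.82 pos [ 0.457  -0.2516  0.0346] F [-0.1 -0.5 -0.8] grip 0.7
toolaxes x,y [[0.128, 0.992, 0.0], [0.992, -0.128, 0.001]]
shift mm [ 0.6 -0.   0.6] turn deg [ 0.04 -0.01 -0.03]
t 20.98 pos [ 0.457  -0.2516  0.0345] F [ 0.5  0.3 -2.5] grip 0.7
toolaxes x,y [[0.128, 0.992, 0.0], [0.992, -0.128, 0.001]]
shift mm [ 0.6 -0.   0.5] turn deg [ 0.04 -0.01 -0.03]
0.002170346098737891
0.055 [array([399., 393.]), array([482., 360.]), array([184., 270.])]
0.06 [array([399., 385.]), array([483., 352.]), array([185., 262.])]
0.065 [array([400., 377.]), array([483., 344.]), array([185., 254.])]
```

View pics/s17.png

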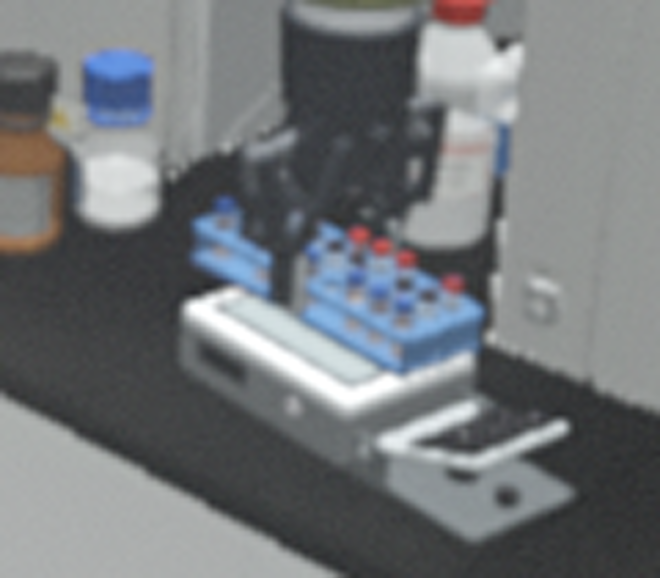

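View pics/w17.png

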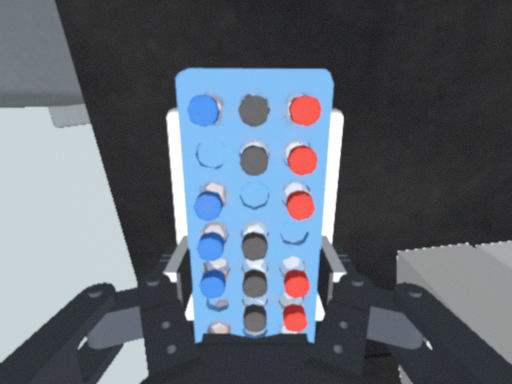

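View pics/t17.png

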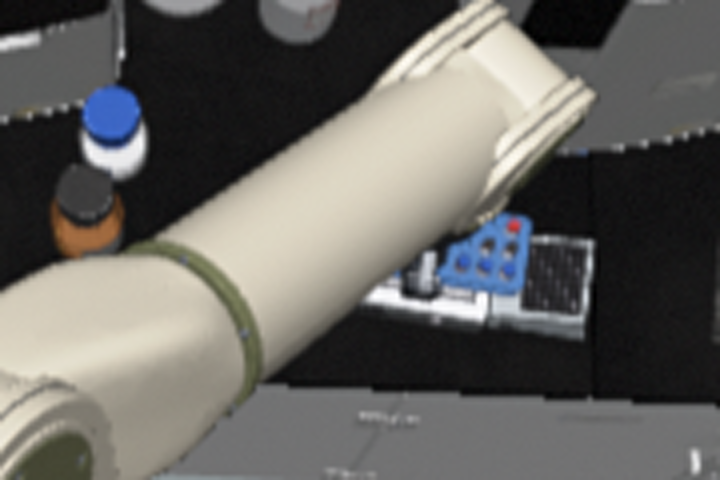

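Run:
```python
from h import *
i=manip.camera_info('wrist')
L=back('wrist',(168,112),.045,i);R=back('wrist',(343,112),.045,i)
a=back('wrist',(177,71),.0855,i);b=back('wrist',(333,71),.0855,i)
u=np.array([.128,.992,0]);v=np.array([.992,-.128,0]);p=manip.get_obs()['position']
for n,q,h in [('reader far end',(L+R)/2,.07),('rack far end',(a+b)/2,.0875)]: print(n,'along',(q-p)@u-h,'across',(q-p)@v)
```

```text
reader far end along 0.0004236326024323056 across -6.518192969776858e-05
rack far end along -0.00048212773749488347 across -0.00044542935436895644
```

step_arm(
  motion=[
    [0,0,2,0,0,0],
    [0,0,2,0,0,0],
    [0,0,0,0,0,0],
    [0,0,0,0,0,0],
    [0,0,0,0,0,0],
    [0,0,0,0,0,0],
  ],
)

```text
clock: 21.72
position: [0.457, -0.2515, 0.0303]
ee_rot: [0.751, 0.66, 0.0, 0.0]
ft_force: [-0.3, -0.4, -1.4]
grip_width: 0.695
```

The wrist view puts the rack and reader centres within about 1 mm of each other, both along and across. One last look before handing in.

Run:
```python
from h import *
import cv2
im=manip.camera('scene');cv2.imwrite('pics/s18.png',cv2.resize(im[160:270,200:350],None,fx=5,fy=5,interpolation=cv2.INTER_CUBIC))
o=to([.457,-.251,.030],-7.3);print(np.abs(o['joint_velocities']).max())
```

```text
t 21.77 pos [ 0.457  -0.2516  0.0303] F [ 0.6 -0.1 -2.7] grip 0.698
toolaxes x,y [[0.128, 0.992, 0.0], [0.992, -0.128, 0.001]]
shift mm [ 0.6 -0.1  0.3] turn deg [ 0.05 -0.01 -0.03]
0.0021638925529226063
```

View pics/s18.png

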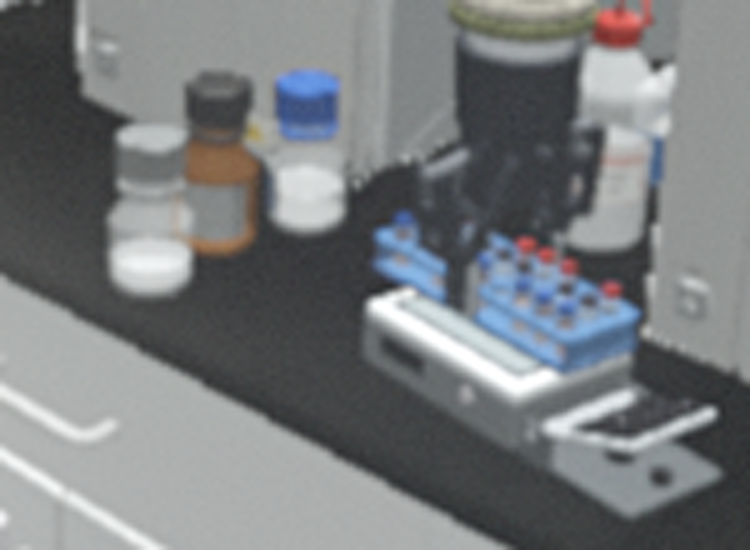

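The view shows the rack hovering level over the window, with the treadle up and the three bottles upright where they were. Handing in.

Run:
```python
from workcell import manip
print(manip.hand_in())
```

```text
the job is handed in; nothing more can be done
None
```

I pressed the treadle to its stop, let it spring back, carried the rack over the bottles and handed in with the gripper holding it over the glass. No verdict was reported, so the result rests on my own checks below.

- **Treadle:** it went down to its stop, where the wrist force rose sharply to 37 N. It looked fully up again in every later picture.
- **Carry:** I gripped the rack at mid-length with 60 N, later 80 N. It crossed the row with its underside about 185 mm up, and the bottles looked upright and in place afterwards.
- **Final pose:** from the wrist camera, the rack is centred on the reader within about 1 mm both ways and parallel within about 1°. The tool was vertical and joint speeds were about 0.002 rad/s at 21.8 s, and there was no sign of contact with the reader.
- **Height above the glass:** the two estimates disagree. Lift-off height gives about 12 mm and the scene picture about 13–19 mm; both are inside the 5–30 mm band.
- **Other disagreements:**
  - The fingertips really sat about 27–55 mm behind the reported tool point, depending on the opening. I set the press height by contact force and the grasp height from the camera pictures.
  - The reader positions from the single views differed by up to about 7 mm, so I used a middle value, which the last wrist picture confirmed.

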